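Show the wheel's index stud to the camera with an inspection mirror

ROBOT

A 6-joint arm with a two-finger parallel gripper is mounted at the origin on the work surface. World frame = base frame: x ahead of the robot, y to its left, z up, the work surface at z = 0. Lengths are in m, angles in degrees, forces in N, time in s.
With the tool pointing down it reaches from about 0.375 to 0.975 m from the base axis. Payload 3.8 kg.
Tool frame: the origin (TCP) lies at the very end of the fingers, on their centre line; the grasp point (between the pads) lies behind it (robot.tcp_to_grasp is the y of the grasp point in the tool frame, in m); y points along the fingers, z is the direction in which the jaws open and shut, and the axes are right-handed (so a half turn about y gives the same grasp; the last joint's range is limited). The gripper opens to 85 mm and grips with 20 to 120 N. Pads are 22 mm wide; open, the fingers measure 114 mm over their backs; the gripper's body (76 mm by 85 mm) begins 54 mm behind the grasp point. The pads swing forward as they close: fully open they stand 13 mm farther back than shut.
Start: joints at [-68.348, 15.12, 91.902, -0, 72.978, -2.114], TCP at [0.272, -0.618, 0.231] pointing down, gripper open.
Joint ranges: [-150.88, 150.88], [-54.13, 125.18], [17.81, 147.31], [-75.09, 255.09], [0, 152.58], [-146.25, 146.25]. Speed limits (degrees/s): [147.25, 147.25, 180, 180, 180, 180].

INTERFACE

Orientations are given as [roll, pitch, yaw] about the fixed x, y, z axes, in that order (R = Rz(yaw) Ry(pitch) Rx(roll)).
In Python, from bench import robot gives the robot as it stands. The module is installed in compiled form; this text tells all that it offers.
- The arm moves only by the tool step_arm, never from a script. Its argument "commands" is a list of rows, each a list of 4 numbers: the shift along the world's x, y, z in units of 25 mm (1.0 is 25 mm), then the turn about the world's z in units of 5 degrees (1.0 is 5 degrees). In form: [[x, y, z, twist], ...]. A call has 1 to 8 rows; each row shifts and turns the commanded pose from where the row before left it; what a row does not reach is not made up. A row lasts 1/12 s, in which the tool goes at most 41.7 mm and 7.16 degrees, less where a joint would pass 70% of its speed; a pose out of reach is approached as far as the arm can. A call is refused whole if a number of a shift passes 1 or a number of a turn 1, either way. A call with a gripper value outside its range is refused whole. "claw" is the finger opening in mm, from 0 to 85.4, set as the call begins (left out, the last holds). The fingers move at their own pace and stop on an object; "newtons" is the grip in N (left out, the last holds). Time passes only in rows, so rows that do not move let the fingers close. It gives the time, the measured TCP pose, the force and the opening at its end, in the units of the state.
- robot.read_state(): the state, without advancing time (a new reading comes with each control period).
- robot.camera(name): name is "side" or "top"; returns the picture (480x640x3 uint8, red, green, blue); there is no depth.
- robot.camera_model(name): a dict with "vertical_fov" (degrees; the focal length in pixels is half the picture's height over the tangent of half this angle, whatever the lens; pixels are square), "cx", "cy" (the principal point, pixels), "extrinsics" (4x4, takes a point from world to camera coordinates). Camera axes: x right, y up, looking along -z (the intrinsics and any distortion apply to the point x, -y, -z); pixel columns grow to the right and rows downward; lengths in m; the calibration is good to about 2 mm. A picture is of the moment at which its call begins. camera_model takes no time and is no camera call.
- robot.job_done(): hands the job in, once; it reports no verdict.
Trained networks look in the newest picture that a camera, given by its name, has taken for a name from the list of things; names that differ only in an ending like _2 or _b are one class to them, and where a whole thing is asked for, a point or a joint stands for the part that bears it (a point fixed in the world has none). Each returns a list of dicts, best first, with "conf" (0 to 1); they miss things now and then, are a little off and sometimes report something else, mostly with a low value. They report only what shows in the picture. A call takes as long as a camera call. They do not tell look-alikes from the thing itself.
- robot.look_for(label, camera): "xy" ([column, row] in pixels, amid what is visible of it).
- robot.cut_out(label, camera): "region" (480x640 bool, what is visible of it) and "xy" ([column, row] in pixels, amid what is visible of it).
The state is a dict: "time_s": time; "q": joint angles; "qd": joint speeds; "joint_efforts": joint torques, N m; "tcp_pos": TCP position; "eef_rot": TCP orientation; "ft_force": force on the tool from outside, world axes, zero at the start; "torque": the same for the moment, N m; "grip_width": finger opening in m.
Only numpy, scipy, OpenCV 4.12 (cv2) and the standard library are available. Lean on these libraries where they do the work, as an engineer would, in place of code of your own. Each camera call takes 0.05 s, during which the arm holds its last target. There are 200 camera calls.

TASK

In the grinding shop, the small bench camera cannot see the magenta index stud on the wheel face because the spark shield is in between. Take the inspection mirror out of its timber rest, hold it upright above the yellow spot on the bench, level with the lens and the stud, and angle its silver face so that the camera sees the stud in the middle of the mirror. Finish while still holding the mirror there, steady and clear of everything, without bumping the grinder or camera, or moving the can, the spare wheel or the parts tray.

Things in the scene. Friction and masses are not known exactly. Their poses are not given: they have to be found in the camera images.
- mirror_grip (a point): Point on the handle of the loose inspection mirror (about 120 g), which stands upright in its rest: a black square rubber handle 16 x 16 mm, 105 mm long, rising from the middle of the mirror plate's top edge. This point is 35 mm below the handle's top, 100 mm above the plate's centre. Axes: z up the handle, y out of the silver face, x along the plate's width; the handle's flats face x and y.
- mirror_face (a point): Centre of the silver mirror face, 100 mm below mirror_grip along the handle and 4 mm forward in y. Same axes as mirror_grip: y is the outward normal of the mirror face.
- mirror: The whole inspection mirror: plate 70 wide x 8 thick x 60 mm high, silver mirror face on one side (+y), orange back, handle on top. Origin at the centre of the plate's lower edge, 130 mm below mirror_grip; same axes.
- rest: Fixed timber rest, 110 x 70 mm, 50 mm high, origin at the centre of its underside. Slot along its x, 74 x 10 mm, open at the top, floor 20 mm above the bench: the mirror plate sits 30 mm deep in it; lift straight up by over 30 mm to draw it out. In the rest the mirror's axes are the rest's within a few degrees.
- station: Fixed grinder, shield, camera and yellow spot as one unit. Origin at the spot's centre on the bench, z up. In its axes (mm): lens (-120,160,120), stud (120,160,120); black shield at x 60 to 66, y 125 to 285; 150 mm red-tyred wheel, centre (165,184,120); motor behind, y to 400, x to 265; camera body and foot up to 105 behind the lens. All under z 210; nothing but the flat spot at y under 120.
- spot (a point): Centre of the flat yellow spot, at bench height. The mirror is held above it.
- lens (a point): Centre of the camera lens front, 120 mm above the bench, 200 mm across from the spot; it looks level towards the point 120 mm above the spot.
- marker (a point): Centre of the front of the magenta index stud (22 mm across, 10 mm long) on the wheel face, 120 mm above the bench, 200 mm across from the spot.
- halfway (a point): The point in the air half-way between lens and stud, 120 mm above the bench, 160 mm across from the spot. Lens and stud are equally far from the spot, so a mirror held above the spot at that height shows the stud to the camera when its face looks straight at this point.
- can: Bystander: blue drinks-size can, 60 mm across, 140 mm high, loose; origin at the centre of its underside.
- spare_wheel: Bystander: spare rust-coloured grinding wheel lying flat, 96 mm across, 22 mm high, loose; origin at the centre of its underside.
- parts_tray: Bystander: yellow open tray of small parts, 100 x 70 x 40 mm, loose; origin at the centre of its underside.
Mind the look-alikes: they are no part of the job. There is more than one size of the mirror; the job needs the larger. Leave any pink look-alike of the rest alone.

How it is judged (in metres and radians):
On the way:
1. the mirror is drawn out of its rest, held by the gripper and touching nothing else (height (world z) of mirror_face above 0.085 m and contact force between mirror and the fingers above 1 N and contact force between mirror and rest below 0.1 N), for 0.1 s.
At the end, for the whole second after the job is handed in: Gripper holds the mirror still, touching nothing else, upright (0.15 rad), face centre within 30 mm of the spot across the bench; the halfway point lies in front, within 20 mm sideways and in height of the line straight out of the face; normal within 0.12 rad of the station's y (horizontal distance between mirror_face and spot below 0.03 m and x of halfway in the frame of mirror_face between -0.02 and 0.02 m and z of halfway in the frame of mirror_face between -0.02 and 0.02 m and y of halfway in the frame of mirror_face above 0.1 m and angle between the y axis of mirror and the y axis of station, either way round below 0.12 rad and angle between mirror's own z axis and vertical below 0.15 rad and height (world z) of mirror_face above 0.09 m and contact force between mirror and the fingers above 1 N and contact force between mirror and station below 0.1 N and contact force between mirror and rest below 0.1 N and contact force between mirror and can below 0.1 N and contact force between mirror and spare_wheel below 0.1 N and contact force between mirror and parts_tray below 0.1 N and linear speed of mirror below 0.02 m/s and angular speed of mirror below 0.15 rad/s); the arm keeps its last pose, push and grip.
It fails at once if the grinder, shield or camera is bumped (over 6 N) (contact force between station and anything else above 6 N).
It fails at once if a bystander (can, spare wheel, parts tray) is moved by over 20 mm (distance of any of can, spare_wheel, parts_tray from where it was at the start of the episode above 0.02 m).
It also fails if it takes over 45 s, if anything falls off the work surface, if the arm or the gripper's body presses on something with over 40 N, if the wrist force passes 120 N, or if a joint passes its speed limit or range.

## Working session

There is one attempt and no reset: what is moved stays moved. The work goes in short steps, Python scripts to look and compute and a tool call to move; the robot and the scene stay as the last step left them, time stands still between calls to the robot, and variables do not carry over. Pictures are saved under pics/ and viewed, about 8 in all and at most 12, crops included, and the job is handed in when it is done.

Besides the shell and the picture viewer there is one more tool, called after "Emit:" as a command line: name --pt "numbers of a row" for each row, then --argument value for the rest. step_arm: Moves the arm, as the interface text tells. Its arguments: {"type":"object","properties":{"commands":{"type":"array","items":{"type":"array","items":{"type":"number"}}},"claw":{"type":"number"},"newtons":{"type":"number"}},"required":["commands"]}

```bash
mkdir -p pics; cat > h.py <<'E'
import numpy as np, cv2
from bench import robot
def cam(n):
    m=robot.camera_model(n); f=240/np.tan(np.radians(m['vertical_fov'])/2); return m,f,np.array(m['extrinsics'])
def proj(n,P):
    m,f,E=cam(n); p=E[:3,:3]@np.array(P,float)+E[:3,3]; return np.array([m['cx']+f*p[0]/-p[2], m['cy']-f*p[1]/-p[2]])
def ray(n,uv):
    m,f,E=cam(n); d=np.array([(uv[0]-m['cx'])/f,-(uv[1]-m['cy'])/f,-1]); R=E[:3,:3]; d=R.T@d; return -R.T@E[:3,3], d/np.linalg.norm(d)
def atz(n,uv,z):
    o,d=ray(n,uv); return o+d*(z-o[2])/d[2]
def tri(a,b):
    (o1,d1),(o2,d2)=ray('side',a),ray('top',b)
    A=np.stack([d1,-d2],1); s=np.linalg.lstsq(A,o2-o1,rcond=None)[0]; p,q=o1+s[0]*d1,o2+s[1]*d2; return (p+q)/2,np.linalg.norm(p-q)
def save(n,f):
    im=robot.camera(n); cv2.imwrite('pics/'+f,im[:,:,::-1]); return im
E
python3 - <<'E'
from h import *
for n in('side','top'):
    save(n,n+'1.png'); m,f,E=cam(n); print(n,{k:v for k,v in m.items() if k!='extrinsics'},f,ray(n,(m['cx'],m['cy'])))
    for l in ['mirror','mirror_grip','mirror_face','rest','spot','lens','marker','can','spare_wheel','parts_tray']:
        print(l,[(np.round(r['xy']).tolist(),round(r['conf'],2)) for r in robot.look_for(l,n)][:4])
print(robot.read_state(), robot.tcp_to_grasp)
E
```

```text
side {'vertical_fov': 46.85062237886037, 'cx': 316.92493370151726, 'cy': 234.60058045920564} 553.9357652913022 (array([ 0.48816863, -1.1523229 ,  0.71655715]), array([ 0.04234422,  0.84643139, -0.53081152]))
mirror [([316.0, 369.0], 0.8), ([308.0, 309.0], 0.57)]
mirror_grip [([304.0, 310.0], 0.95), ([317.0, 368.0], 0.61), ([333.0, 166.0], 0.43)]
mirror_face [([315.0, 372.0], 0.81), ([306.0, 310.0], 0.65)]
rest [([304.0, 341.0], 0.93)]
spot [([332.0, 165.0], 0.64), ([305.0, 310.0], 0.52)]
lens [([330.0, 167.0], 0.63), ([306.0, 312.0], 0.63)]
marker [([332.0, 166.0], 0.83)]
can [([420.0, 257.0], 0.63)]
spare_wheel [([222.0, 295.0], 0.79)]
parts_tray [([394.0, 331.0], 0.84)]
top {'vertical_fov': 52.462879755670045, 'cx': 321.6209151796083, 'cy': 238.5046051118565} 487.06954509212346 (array([ 0.4317758 , -0.18637706,  0.93631217]), array([ 0.14894154,  0.02743231, -0.98846542]))
mirror [([518.0, 260.0], 0.71), ([458.0, 262.0], 0.7), ([445.0, 184.0], 0.42)]
mirror_grip [([457.0, 265.0], 0.95), ([513.0, 261.0], 0.71), ([93.0, 225.0], 0.45)]
mirror_face [([457.0, 265.0], 0.76), ([515.0, 264
[... 218 characters left out ...]
)]
parts_tray [([442.0, 185.0], 0.77)]
{'time_s': 1.1, 'q': array([-6.83493287e+01,  1.51189784e+01,  9.18995186e+01,  2.34697685e-03,
        7.29768507e+01, -2.11621209e+00]), 'qd': array([ 0.05085535,  0.00188962,  0.07363934, -0.06457471, -0.02018963,
        0.00865934]), 'joint_efforts': array([ 3.29302711e-04, -5.15079904e+01, -3.67728567e+01, -9.93521076e-05,
        9.01602252e-04,  1.52819121e-05]), 'tcp_pos': array([ 0.27203516, -0.61778469,  0.23132343]), 'eef_rot': array([-8.99952681e+01,  2.07088398e-03, -1.56233804e+02]), 'ft_force': array([-0.13421703, -0.71149582,  0.01098919]), 'torque': array([0.10776935, 0.03535394, 0.05662873]), 'grip_width': 0.08528377236161318} -0.0187
```

View pics/side1.png

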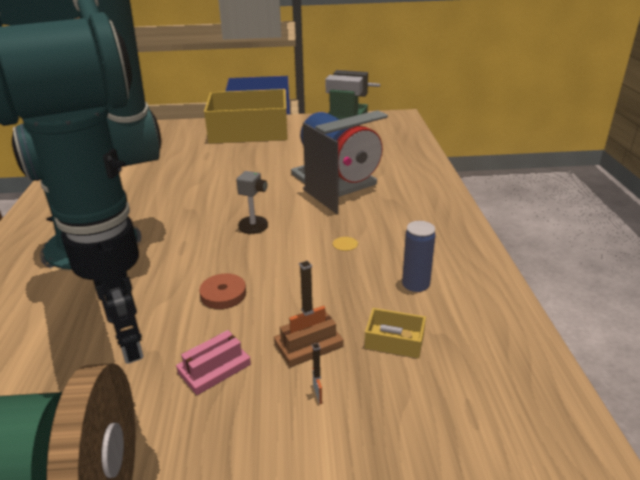

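View pics/top1.png

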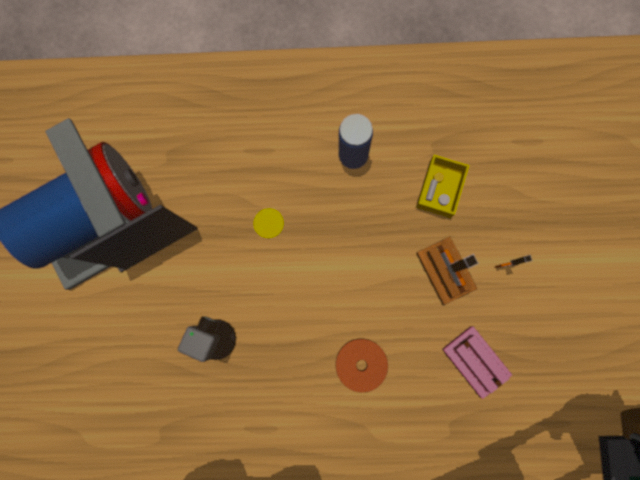

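The side view shows the mirror in the brown rest, with its handle at (306,285) and the orange back towards the camera. The smaller mirror at (317,370) and the pink rest at (213,360) are the look-alikes. In the top view the spot is at (268,223), the stud at (142,198), the camera at (200,340), and the rest at (446,271) with the handle tip at (465,263).

```bash
python3 - <<'E'
from h import *
t=cv2.imread('pics/top1.png'); s=cv2.imread('pics/side1.png')
def cen(im,lo,hi,box):
    h=cv2.cvtColor(im,cv2.COLOR_BGR2HSV); m=cv2.inRange(h,lo,hi); k=np.zeros_like(m); x0,y0,x1,y1=box; k[y0:y1,x0:x1]=m[y0:y1,x0:x1]
    p=np.argwhere(k)[:,::-1]; return p.mean(0),len(p)
sp,n=cen(t,(22,180,120),(32,255,255),(245,200,295,245)); print('spot top',sp,n,atz('top',sp,0))
sp2,n=cen(s,(20,140,120),(32,255,255),(328,232,362,255)); print('spot side',sp2,n,atz('side',sp2,0))
mt,n=cen(t,(140,120,80),(170,255,255),(125,180,160,215)); ms,n2=cen(s,(140,80,60),(172,255,255),(335,150,360,172)); print('stud',mt,n,ms,n2,atz('top',mt,.12),tri(ms,mt))
A=cv2.resize(t[215:325,390:550],None,fx=5,fy=5,interpolation=cv2.INTER_CUBIC)
B=cv2.resize(s[250:370,255:365],None,fx=5,fy=5,interpolation=cv2.INTER_CUBIC)
cv2.imwrite('pics/A.png',A); cv2.imwrite('pics/B.png',B)
C=cv2.resize(t[300:370,160:250],None,fx=6,fy=6,interpolation=cv2.INTER_CUBIC); D=cv2.resize(s[160:240,225:280],None,fx=6,fy=6,interpolation=cv2.INTER_CUBIC)
h=max(C.shape[0],D.shape[0]); pad=lambda x:cv2.copyMakeBorder(x,0,h-x.shape[0],0,0,0); Z=np.hstack([pad(C),pad(D)]); print(Z.shape); cv2.imwrite('pics/C.png',Z[:, :])
E
```

```text
spot top [268.09724047 222.76609724] 761 [ 0.60714808 -0.05618876  0.        ]
spot side [345.38288288 243.27927928] 222 [ 0.61012791 -0.05499662  0.        ]
stud [141.14942529 198.68965517] 87 [346.89473684 160.24561404] 57 [0.63392477 0.148104   0.12      ] (array([0.63432212, 0.14755132, 0.12153082]), np.float64(0.0015073367151577223))
(480, 870, 3)
```

View pics/A.png

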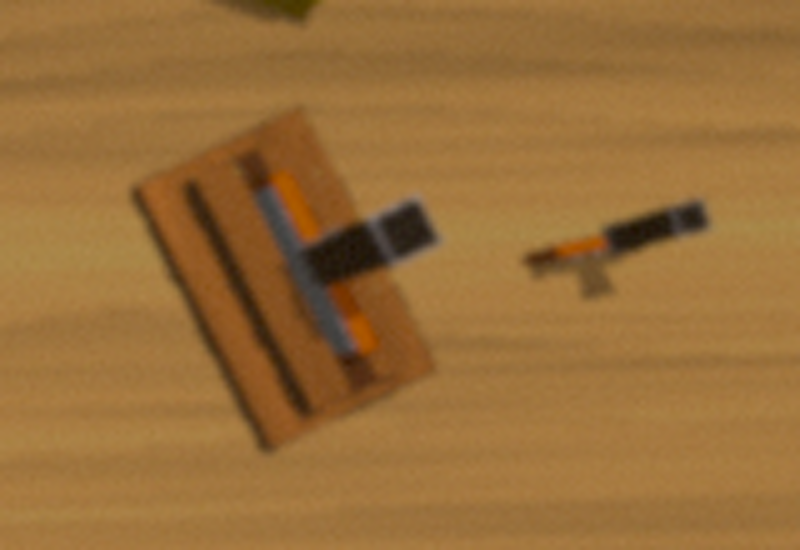

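View pics/B.png

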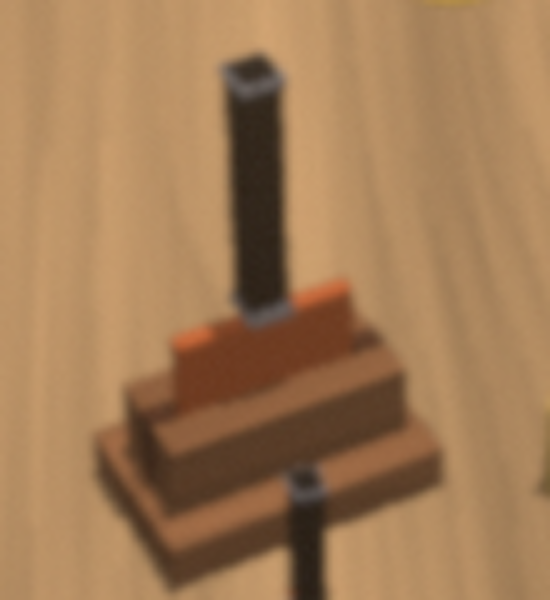

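The crops show the silver face on the +y side, orange behind, and the handle top at top pixel ≈(471.6,261) and side pixel ≈(305.4,265).

```bash
python3 - <<'E'
from h import *
A=lambda x,y:(390+x/5-.4,215+y/5-.4); B=lambda x,y:(255+x/5-.4,250+y/5-.4)
print('handle top',atz('top',A(408,230),.185),tri(B(252,75),A(408,230)))
print('handle bot',atz('top',A(318,265),.08),tri(B(264,312),A(318,265)))
a,b=atz('top',A(258,190),.08),atz('top',A(345,352),.08); d=a-b; print('face edge',a,b,(a+b)/2,np.linalg.norm(d),np.degrees(np.arctan2(d[1],d[0])))
a,b=atz('top',A(298,180),.08),atz('top',A(378,348),.08); d=a-b; print('back edge',np.linalg.norm(d),(a+b)/2,np.degrees(np.arctan2(d[1],d[0])))
a,b=atz('top',A(137,187),.0),atz('top',A(265,450),.0); d=a-b; print('rest L',a,b,np.linalg.norm(d),np.degrees(np.arctan2(d[1],d[0])))
a,b=atz('side',B(175,340),.08),atz('side',B(350,283),.08); d=b-a; print('side back edge',(a+b)/2,np.linalg.norm(d),np.degrees(np.arctan2(d[1],d[0])))
S=np.array([.6086,-.0556]); M=np.array([.634,.1479]); e=M-S; th=np.arctan2(e[1],e[0])-np.arctan2(160,120); print('th',np.degrees(th),np.linalg.norm(e))
R=np.array([[np.cos(th),-np.sin(th)],[np.sin(th),np.cos(th)]]); L=S+R@[-.12,.16]
print('lens',L,proj('top',[*L,.12]),proj('side',[*L,.12]))
for n,p in(('shield near',[.063,.125,.12]),('wheel c',[.165,.184,.12]),('half',[0,.16,.12])): 
    P=[*(S+R@p[:2]),p[2]]; print(n,P,proj('top',P),proj('side',P))
for l,uv,z in(('can',(356,128),.14),('wheel',(362,365),.022),('tray',(443,186),.03)): print(l,atz('top',uv,z))
E
```

```text
handle top [ 0.50393983 -0.3943117   0.185     ] (array([ 0.50447627, -0.3947016 ,  0.18357053]), np.float64(0.0007952210423842089))
handle bot [ 0.50262755 -0.39135036  0.08      ] (array([ 0.50429098, -0.39168215,  0.07848067]), np.float64(0.0030673379151096754))
face edge [ 0.52958285 -0.3721403   0.08      ] [ 0.47210294 -0.39870617  0.08      ] [ 0.50084289 -0.38542324  0.08      ] 0.06332207047132984 24.8052713256788
back edge 0.06413635769969808 [ 0.50295306 -0.39823834  0.08      ] 21.84151101917173
rest L [ 0.54119881 -0.34334099  0.        ] [ 0.43975806 -0.38610124  0.        ] 0.11008480199103061 22.856849453371627
side back edge [ 0.50565642 -0.39282256  0.08      ] 0.06831500284802672 21.98734409007877
th 29.7552772892401 0.20507903354560653
lens [0.42501419 0.02374892] [211.13262423 318.75464799] [264.15616799 186.74715154]
shield near [np.float64(0.6012565871997584), np.float64(0.08418581576270621), 0.12] [177.24682218 216.03228199] [336.06788881 172.16345911]
wheel c [np.float64(0.6605267124283176), np.float64(0.18602908876289465), 0.12] [120.14987732 184.50703809] [354.93502758 154.32370107]
half [np.float64(0.5291925651274414), np.float64(0.08330449700049446), 0.12] [176.93596406 257.59053082] [306.94918522 173.69427764]
can [ 0.74085305 -0.2277238   0.14      ]
wheel [ 0.33423406 -0.22887073  0.022     ]
tray [ 0.66229894 -0.39411705  0.03      ]
```

View pics/C.png

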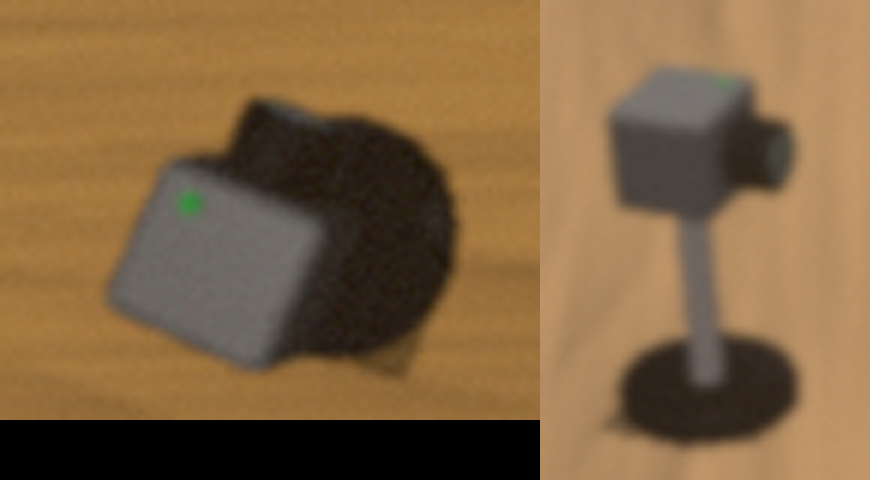

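The lens re-projects to within about 3 px of where it appears, so the station pose is sound: spot (0.6086,-0.0556), yaw 29.7°. The mirror handle is at (0.504,-0.393) with yaw ≈22.9°. The jaws are already nearly along the mirror's y.

Emit:
step_arm --pt "0.9 0.87 0 -0.18" --pt "0.9 0.87 0 0" --pt "0.9 0.87 0 0" --pt "0.9 0.87 0 0" --pt "0.9 0.87 0 0" --pt "0.9 0.87 0 0" --pt "0.9 0.87 0 0" --pt "0.9 0.87 0 0" --claw 85

```text
time_s: 1.77
tcp_pos: [0.4529, -0.4426, 0.2315]
eef_rot: [-90.0, 0.0, -157.1]
ft_force: [-0.3, -0.6, 0.3]
grip_width: 0.085
```

Emit:
step_arm --pt "0.9 0.87 0 0" --pt "0.9 0.87 0 0" --pt "0.28 0.3 0 0" --pt "0 0 0 0" --pt "0 0 0 0" --pt "0 0 0 0"

```text
time_s: 2.27
tcp_pos: [0.5032, -0.3937, 0.2312]
eef_rot: [-90.0, -0.1, -157.2]
ft_force: [-0.6, -0.1, 0.3]
grip_width: 0.0849
```

Emit:
step_arm --pt "0.03 0.02 -0.7 0" --pt "0 0 -0.8 0" --pt "0 0 -0.8 0" --pt "0 0 -0.8 0" --pt "0 0 -0.78 0" --pt "0 0 0 0" --pt "0 0 0 0" --pt "0 0 0 0"

```text
time_s: 2.93
tcp_pos: [0.5046, -0.3936, 0.1354]
eef_rot: [-89.9, 0.0, -157.2]
ft_force: [0.4, 0.4, 0.4]
grip_width: 0.0852
```

Emit:
step_arm --pt "0 0 0 0" --pt "0 0 0 0" --pt "0 0 0 0" --pt "0 0 0 0" --pt "0 0 0 0" --pt "0 0 0 0" --pt "0 0 0 0" --pt "0 0 0 0" --claw 0 --newtons 40

```text
time_s: 3.6
tcp_pos: [0.5052, -0.3927, 0.1348]
eef_rot: [-89.9, 0.0, -157.1]
ft_force: [1.1, -1.7, 1.7]
grip_width: 0.0154
```

Emit:
step_arm --pt "0 0 0 0" --pt "0 0 0 0" --pt "0 0 0 0" --pt "0 0 0 0"

```text
time_s: 3.93
tcp_pos: [0.5052, -0.3927, 0.1348]
eef_rot: [-89.9, 0.0, -157.1]
ft_force: [1.4, -2.2, 2.0]
grip_width: 0.0155
```

Emit:
step_arm --pt "0 0 0.4 0" --pt "0 0 0.5 0" --pt "0 0 0.5 0" --pt "0 0 0.6 0" --pt "0 0 0.7 0" --pt "0 0 0.8 0" --pt "0 0 0.8 0" --pt "0 0 0.7 0"

```text
time_s: 4.6
tcp_pos: [0.504, -0.391, 0.2603]
eef_rot: [-90.2, -0.0, -157.1]
ft_force: [0.7, 0.0, -1.2]
grip_width: 0.0157
```

Emit:
step_arm --pt "0 0 0.3 0" --pt "0 0 0 0" --pt "0 0 0 0" --pt "0 0 0 0"

```text
time_s: 4.93
tcp_pos: [0.5039, -0.3914, 0.2649]
eef_rot: [-90.2, -0.1, -157.1]
ft_force: [-0.3, 0.5, -1.6]
grip_width: 0.0158
```

```bash
python3 - <<'E'
from h import *
print(robot.read_state()['tcp_pos'])
s=save('side','s2.png')[:,:,::-1]; t=save('top','t2.png')[:,:,::-1]
p=robot.read_state()['tcp_pos']; a=proj('side',p).astype(int); b=proj('top',p).astype(int); print(a,b)
def crop(im,c): x,y=max(0,c[0]-40),max(0,c[1]-55); return cv2.resize(im[y:y+120,x:x+80],(400,600),interpolation=cv2.INTER_CUBIC),(x,y)
A,o1=crop(s,a); B,o2=crop(t,b); print(o1,o2); cv2.imwrite('pics/c2.png',np.hstack([A,B]))
E
```

```text
[ 0.50392298 -0.39137209  0.26493779]
[302 221] [484 254]
(np.int64(262), np.int64(166)) (np.int64(444), np.int64(199))
```

View pics/c2.png

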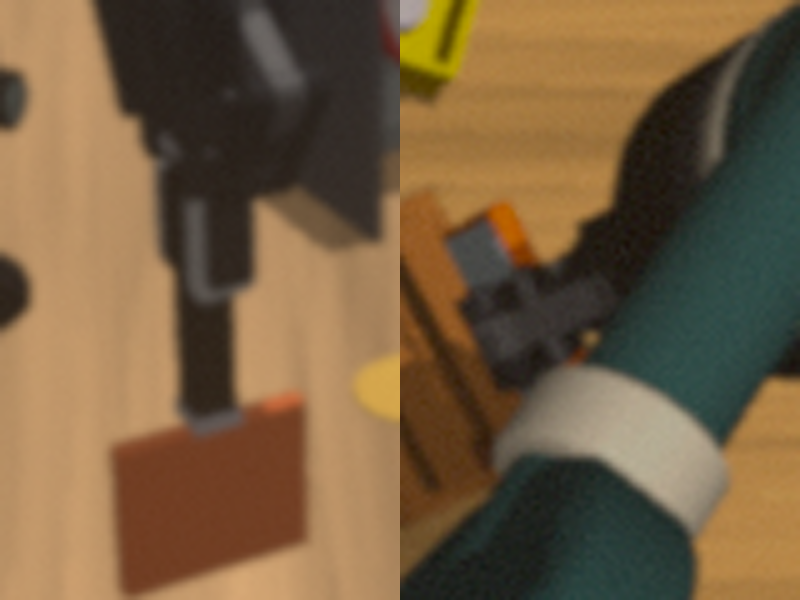

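The mirror is clear of the rest and upright, with its orange back towards the side camera. Next I carry it to above the spot.

Emit:
step_arm --pt "0.1 0.3 0 0.05" --pt "0.2 0.6 0 0.1" --pt "0.24 0.74 0 0.1" --pt "0.24 0.74 0 0.1" --pt "0.24 0.74 0 0.1" --pt "0.24 0.74 0 0.1" --pt "0.24 0.74 0 0.1" --pt "0.24 0.74 0 0.1"

```text
time_s: 5.7
tcp_pos: [0.5485, -0.2562, 0.2664]
eef_rot: [-90.1, 0.0, -153.3]
ft_force: [0.5, -0.0, -0.3]
grip_width: 0.015
```

Emit:
step_arm --pt "0.24 0.74 0 0.1" --pt "0.24 0.74 0 0.1" --pt "0.24 0.74 0 0.1" --pt "0.24 0.74 0 0.1" --pt "0.24 0.74 0 0.1" --pt "0.24 0.74 0 0.1" --pt "0.24 0.74 0 0.1" --pt "0.24 0.74 0 0.01"

```text
time_s: 6.37
tcp_pos: [0.5961, -0.1082, 0.2664]
eef_rot: [-90.1, -0.0, -149.7]
ft_force: [-0.4, -0.9, -1.1]
grip_width: 0.0154
```

Emit:
step_arm --pt "0.2 0.6 0 0" --pt "0.2 0.6 0 0" --pt "0.1 0.3 0 0" --pt "0 0 0 0" --pt "0 0 0 0" --pt "0 0 0 0"

```text
time_s: 6.87
tcp_pos: [0.6084, -0.0735, 0.2666]
eef_rot: [-90.0, -0.0, -149.8]
ft_force: [0.5, -0.6, -1.2]
grip_width: 0.0158
```

Emit:
step_arm --pt "0.09 0.3 -0.3 -0.1" --pt "0 0.28 -0.5 0" --pt "0 0 -0.5 0" --pt "0 0 -0.5 0" --pt "0 0 -0.4 0" --pt "0 0 -0.26 0" --pt "0 0 0 0" --pt "0 0 0 0"

```text
time_s: 7.53
tcp_pos: [0.6106, -0.0589, 0.2044]
eef_rot: [-90.0, -0.1, -150.3]
ft_force: [-0.8, 0.7, -0.6]
grip_width: 0.0152
```

Emit:
step_arm --pt "0 0 0 0" --pt "0 0 0 0" --pt "0 0 0 0" --pt "0 0 0 0"

```text
time_s: 7.87
tcp_pos: [0.6115, -0.0589, 0.2061]
eef_rot: [-90.0, 0.1, -150.3]
ft_force: [0.2, 0.0, -1.5]
grip_width: 0.0155
```

```bash
python3 - <<'E'
from h import *
st=robot.read_state(); p=st['tcp_pos']; print(p,st['eef_rot'],st['ft_force'])
s=save('side','s3.png')[:,:,::-1]; t=save('top','t3.png')[:,:,::-1]
c=proj('side',p-[0,0,.07]).astype(int); x,y=c[0]-35,c[1]-50; print(x,y,proj('top',p))
cv2.imwrite('pics/s3c.png',cv2.resize(s[y:y+75,x:x+80],(800,750)[:2],interpolation=cv2.INTER_CUBIC)[:600])
E
```

```text
[ 0.61146731 -0.0588582   0.20610983] [-8.99524167e+01  6.16903687e-02 -1.50334306e+02] [ 0.18982778  0.01005131 -1.48470546]
311 143 [251.0981138  195.92288091]
```

View pics/s3c.png

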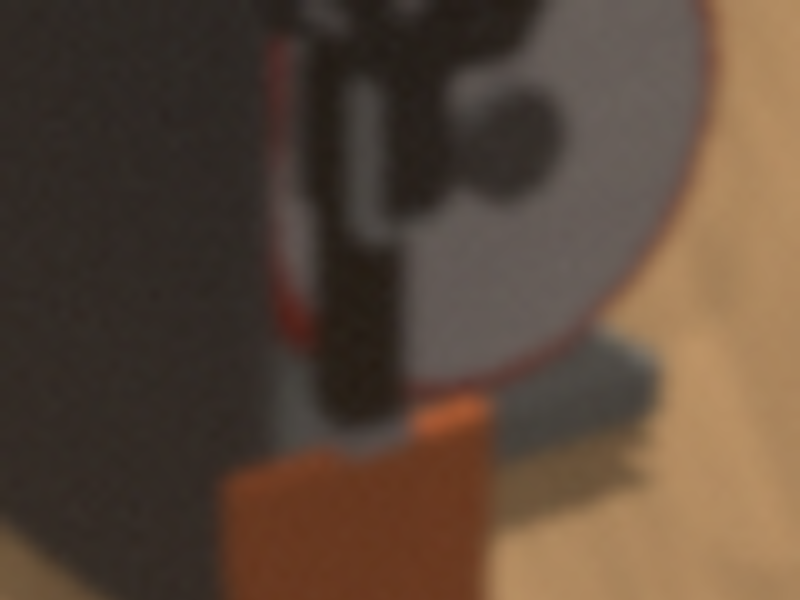

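View pics/t3.png

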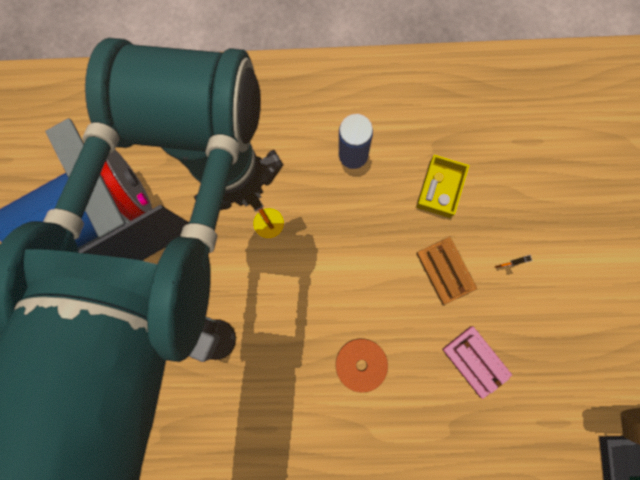

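The mirror hangs above the spot, upright and clear of everything, and the bystanders have not moved. I'll compare the measured corners of the back with the predicted ones.

```bash
python3 - <<'E'
from h import *
s=cv2.imread('pics/s3.png'); h=cv2.cvtColor(s,cv2.COLOR_BGR2HSV); m=cv2.inRange(h,(4,150,60),(11,255,255)); k=np.zeros_like(m); k[175:245,322:375]=m[175:245,322:375]
c=max(cv2.findContours(k,0,2)[0],key=cv2.contourArea)[:,0].astype(float); print(cv2.contourArea(c.astype(int)))
ext=lambda a,b:c[np.argmax(c@[a,b])]
obs=np.array([ext(-1,-1),ext(1,-1),ext(1,1),ext(-1,1)])+0.0; print(obs)
g=np.array([.6115,-.0589,.206-.085])
def corners(yaw,pit,rol,off=0):
    from scipy.spatial.transform import Rotation as Q
    R=Q.from_euler('ZXY',[yaw,pit,rol],degrees=True)
    G=g+[0,0,.1]
    return np.array([proj('side',G+R.apply(q)) for q in ([-.035,-.004,-.07],[.035,-.004,-.07],[.035,-.004,-.13],[-.035,-.004,-.13])])
for a in((29.7,0,0),(29.7,5,0),(29.7,0,3),(35,0,0)): print(a,np.round(corners(*a),1).tolist())
E
```

```text
524.0
[[335. 190.]
 [357. 182.]
 [356. 206.]
 [334. 212.]]
(29.7, 0, 0) [[334.7, 192.2], [360.3, 183.7], [359.7, 207.0], [334.8, 215.9]]
(29.7, 5, 0) [[333.1, 191.1], [358.6, 182.7], [356.8, 205.0], [331.9, 213.8]]
(29.7, 0, 3) [[333.3, 191.8], [358.9, 184.8], [357.3, 208.5], [332.3, 216.0]]
(35, 0, 0) [[335.7, 192.7], [359.5, 183.1], [359.0, 206.4], [335.8, 216.4]]
```

```bash
python3 - <<'E'
from h import *
from scipy.spatial.transform import Rotation as Q
s=cv2.imread('pics/s3.png'); x,y=318,160
im=cv2.resize(s[y:y+60,x:x+60],(600,600),interpolation=cv2.INTER_CUBIC)
G=np.array([.6115,-.0589,.221])
for (yaw,pit,rol),col in(((29.7,0,0),(0,255,0)),((29.7,6,0),(255,255,0))):
    R=Q.from_euler('ZXY',[yaw,pit,rol],degrees=True)
    P=np.array([proj('side',G+R.apply(q)) for q in ([-.035,-.004,-.07],[.035,-.004,-.07],[.035,-.004,-.13],[-.035,-.004,-.13])])
    cv2.polylines(im,[((P-[x,y]+.5)*10).astype(int)],True,col,1)
cv2.imwrite('pics/ov.png',im)
E
```

```text
(no output)
```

View pics/ov.png

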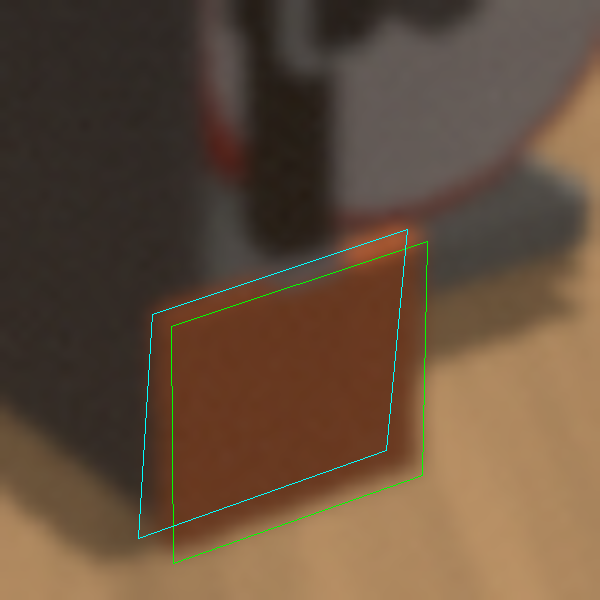

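```bash
cat > fit.py <<'E'
from h import *
from scipy.spatial.transform import Rotation as Q
from scipy.optimize import least_squares
def fit(n,f,tcp,yaw0):
    im=cv2.imread('pics/'+f).astype(float); G=np.array(tcp)+[0,0,.015]
    box=np.array([[a,b,c] for a in(-.035,.035) for b in(-.004,.004) for c in(-.13,-.07)])
    def pts(v,q): return np.array([proj(n,G+v[3:]/1000+r) for r in Q.from_euler('ZXY',v[:3],degrees=True).apply(q)])
    v0=np.array([yaw0,0,0,0,0,0.]); P=pts(v0,box); x0,y0=P.min(0).astype(int)-6; x1,y1=P.max(0).astype(int)+7
    c=im[y0:y1,x0:x1]; H,W=c.shape[:2]
    brown=np.median(im[int(P[:,1].mean())-4:int(P[:,1].mean())+5,int(P[:,0].mean())-4:int(P[:,0].mean())+5].reshape(-1,3),0)
    wood=np.median(np.concatenate([c[-3:].reshape(-1,3),c[H//2:,-3:].reshape(-1,3)]),0); d=brown-wood
    al=np.clip((c-wood)@d/(d@d),0,1)
    w=np.ones((H,W)); hp=pts(v0,np.array([[0,0,-.07],[0,0,.0]]))-[x0,y0]; cv2.line(w,*[tuple(map(int,p)) for p in hp],0,14)
    def ren(v):
        p=cv2.convexHull(((pts(v,box)-[x0,y0]+.5)*8*16).astype(np.int32)); m=np.zeros((H*8,W*8),np.uint8); cv2.fillConvexPoly(m,p,255,shift=4)
        return cv2.GaussianBlur(cv2.resize(m,(W,H),interpolation=cv2.INTER_AREA).astype(float)/255,(0,0),.8)
    r=least_squares(lambda v:np.r_[((ren(v)-al)*w).ravel(),(v-v0)[3:]/5,(v-v0)[:3]/15],v0,diff_step=None,x_scale=[1]*6,method='trf',jac=lambda v:J(v))  if 0 else None
    from scipy.optimize import minimize
    C=lambda v:(((ren(v)-al)*w)**2).sum()+(((v-v0)[3:]/4)**2).sum()+(((v-v0)[:3]/12)**2).sum()
    s=np.vstack([v0]+[v0+3*e for e in np.eye(6)]); o=minimize(C,v0,method='Nelder-Mead',options=dict(initial_simplex=s,maxiter=1500,xatol=.02,fatol=1e-3))
    print(f,'cost',round(C(v0),2),'->',round(o.fun,2),'yaw pitch roll dx dy dz(mm)',np.round(o.x,1))
E
python3 - <<'E'
from fit import *
fit('side','s2.png',[.5039,-.3914,.2649],22.9)
E
```

```text
s2.png cost 50.6 -> 13.92 yaw pitch roll dx dy dz(mm) [24.4  3.8 -1.   0.5  1.2 -4.1]
```

The mask fit from the nearer picture gives a slight backward pitch of about 3–4°, within tolerance. I'll compensate by lowering about 6 mm, moving back 4 mm and trimming the yaw.

Emit:
step_arm --pt "0.08 -0.14 -0.13 -0.15" --pt "0 0 -0.12 0" --pt "0 0 0 0" --pt "0 0 0 0" --pt "0 0 0 0" --pt "0 0 0 0" --pt "0 0 0 0" --pt "0 0 0 0"

```text
time_s: 8.63
tcp_pos: [0.6131, -0.0622, 0.1991]
eef_rot: [-90.0, 0.0, -151.1]
ft_force: [0.4, 0.7, -1.0]
grip_width: 0.0154
```

```bash
python3 - <<'E'
from fit import *
st=robot.read_state(); p=st['tcp_pos']; print(st['time_s'],p,st['eef_rot'],st['ft_force'],st['grip_width'],np.abs(st['qd']).max())
save('side','s4.png'); fit('side','s4.png',p,st['eef_rot'][2]+180)
E
```

```text
8.6333 [ 0.61307545 -0.06221065  0.19913326] [-8.99964379e+01  6.40217737e-03 -1.51078991e+02] [ 0.39787742  0.67160616 -1.00377718] 0.015434251176046177 0.04390359275393787
s4.png cost 443.31 -> 279.76 yaw pitch roll dx dy dz(mm) [  8.7 -19.4   9.3  -1.4   6.1  17.3]
```

That fit failed: its cost stayed at 280 because the background is mixed there. I'll retry once using colour chromaticity instead.

```bash
sed -e 's/al=np.clip.*/rf=c[:,:,2]\/c.sum(2); bf=brown[2]\/brown.sum(); wf=wood[2]\/wood.sum(); print("rf",bf,wf); al=np.clip((rf-wf)\/(bf-wf),0,1)/' -e '/r=least_squares/d' fit.py > fit2.py; python3 - <<'E'
from fit2 import *
fit('side','s2.png',[.5039,-.3914,.2649],22.9)
fit('side','s3.png',[.6115,-.0589,.2061],29.7)
fit('side','s4.png',[.6131,-.0622,.1991],28.9)
S=np.array([.6086,-.0556]); th=np.radians(29.7); H=np.array([*(S+.16*np.array([-np.sin(th),np.cos(th)])),.12])
for pit in(0,3.5,6):
  for yaw in(28.9,31):
    R=Q.from_euler('ZXY',[yaw,pit,0],degrees=True); f=np.array([.6131,-.0622,.2141])+R.apply([0,.004,-.1]); print(pit,yaw,'face-spot',np.round((f[:2]-S)*1000),'halfway in face',np.round(R.inv().apply(H-f)*1000))
E
```

```text
rf 0.5402843601895735 0.4298642533936652Traceback (most recent call last):
  File "<stdin>", line 2, in <module>
  File "fit2.py", line 19, in fit
    s=np.vstack([v0]+[v0+3*e for e in np.eye(6)]); o=minimize(C,v0,method='Nelder-Mead',options=dict(initial_simplex=s,maxiter=1500,xatol=.02,fatol=1e-3))
                                                     ~~~~~~~~^^^^^^^^^^^^^^^^^^^^^^^^^^^^^^^^^^^^^^^^^^^^^^^^^^^^^^^^^^^^^^^^^^^^^^^^^^^^^^^^^^^^^^^^^^^^^
    res = _minimize_neldermead(fun, x0, args, callback, bounds=bounds,
                               **options)
    fxcc = func(xcc)
    fx = function(np.copy(x), *(wrapper_args + args))
  File "fit2.py", line 18, in <lambda>
    C=lambda v:(((ren(v)-al)*w)**2).sum()+(((v-v0)[3:]/4)**2).sum()+(((v-v0)[:3]/12)**2).sum()
                  ~~~^^^
  File "fit2.py", line 15, in ren
    p=cv2.convexHull(((pts(v,box)-[x0,y0]+.5)*8*16).astype(np.int32)); m=np.zeros((H*8,W*8),np.uint8); cv2.fillConvexPoly(m,p,255,shift=4)
                       ~~~^^^^^^^
  File "fit2.py", line 7, in pts
    def pts(v,q): return np.array([proj(n,G+v[3:]/1000+r) for r in Q.from_euler('ZXY',v[:3],degrees=True).apply(q)])
                                   ~~~~^^^^^^^^^^^^^^^^^^
  File "h.py", line 6, in proj
    m,f,E=cam(n); p=E[:3,:3]@np.array(P,float)+E[:3,3]; return np.array([m['cx']+f*p[0]/-p[2], m['cy']-f*p[1]/-p[2]])
          ~~~^^^
  File "h.py", line 4, in cam
    m=robot.camera_model(n); f=240/np.tan(np.radians(m['vertical_fov'])/2); return m,f,np.array(m['extrinsics'])
ValueError: time passes only in moves, steps and waits
```

```bash
sed -i 's/^def cam/from functools import lru_cache\n@lru_cache\ndef cam/' h.py; python3 - <<'E'
from fit2 import *
robot.camera('side')
fit('side','s2.png',[.5039,-.3914,.2649],22.9)
fit('side','s3.png',[.6115,-.0589,.2061],29.7)
fit('side','s4.png',[.6131,-.0622,.1991],28.9)
S=np.array([.6086,-.0556]); th=np.radians(29.7); H=np.array([*(S+.16*np.array([-np.sin(th),np.cos(th)])),.12])
for pit in(0,3.5,6):
  for yaw in(28.9,31):
    R=Q.from_euler('ZXY',[yaw,pit,0],degrees=True); f=np.array([.6131,-.0622,.2141])+R.apply([0,.004,-.1]); print(pit,yaw,'face-spot',np.round((f[:2]-S)*1000),'halfway in face',np.round(R.inv().apply(H-f)*1000))
E
```

```text
rf 0.5402843601895735 0.4298642533936652
s2.png cost 88.56 -> 20.44 yaw pitch roll dx dy dz(mm) [26.4  4.7 -1.3  1.   3.2 -6.1]
rf 0.5416666666666666 0.42962962962962964
s3.png cost 36.43 -> 6.25 yaw pitch roll dx dy dz(mm) [33.2  2.8 -2.4 -1.1 -0.1 -0.4]
rf 0.538860103626943 0.42962962962962964
s4.png cost 35.72 -> 9.28 yaw pitch roll dx dy dz(mm) [32.4  2.2 -2.  -0.9  1.1 -0.5]
0 28.9 face-spot [ 3. -3.] halfway in face [ -3. 164.   6.]
0 31 face-spot [ 2. -3.] halfway in face [  3. 164.   6.]
3.5 28.9 face-spot [-0.  2.] halfway in face [ -3. 158.  -4.]
3.5 31 face-spot [-1.  2.] halfway in face [  3. 158.  -4.]
6 28.9 face-spot [-2.  6.] halfway in face [ -3. 153. -11.]
6 31 face-spot [-3.  6.] halfway in face [  3. 153. -11.]
```

Every plausible tilt and yaw puts the halfway point within about 11 mm of the face's axis, against a limit of 20 mm. The arm is still, so I'm handing in.

```bash
python3 - <<'E'
from h import *
st=robot.read_state(); print(st['time_s'],st['tcp_pos'],st['ft_force'],st['grip_width'],np.abs(st['qd']).max())
print(robot.job_done())
E
```

```text
8.7333 [ 0.61308674 -0.0622129   0.19915659] [-1.4149506  -0.29716053 -1.63287031] 0.015358599635393431 0.16759065463217396
the job is handed in; nothing more can be done
None
```

I drew the larger mirror straight up out of the brown rest and carried it over the bench. It is now held above the yellow spot with the silver face turned towards the halfway point. I handed the job in at 8.7 s; no verdict is reported.

**Final checks:**
- **Position:** the face centre is about 2–6 mm from the spot and about 115 mm high.
- **Aim:** by calculation, the halfway point lies about 3 mm sideways and at most 11 mm in height off the face's axis. That covers every pitch from 0 to 6° and yaw of 29–31° that I tried, and the limit is 20 mm. I did not check it in the bench camera's own view.
- **Hold:** the grip opening was 15.4 mm on the 16 mm handle, joint speeds were under 0.2°/s, and the last pictures showed nothing touched and the bystanders unmoved.

**Disagreements and failures:**
- **Angle estimates:** the outline fits in the picture gave a mirror yaw of 31–32° and a pitch of 2–4°. From the gripper I expected a yaw of 29–30° and no pitch. I partly compensated by lowering 6 mm, moving back 4 mm and trimming the yaw by 0.75°. Even the largest fitted yaw, 32.4°, stays inside the limits.
- **Failed fit:** one outline fit at the final pose did not work because of the dark background. I repeated it using colour proportions instead.

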